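# Make up a tube fitting: finger-tight plus one flat

### The arm

A 6-joint arm with a two-finger parallel gripper is mounted at the origin on the work surface. World frame = base frame: x ahead of the robot, y to its left, z up, the work surface at z = 0. Lengths are in m, angles in rad, forces in N, time in s.
With the tool pointing down it reaches from about 0.25 to 0.8 m from the base axis. Payload 3.9 kg.
Tool frame: the origin (TCP) lies on the mounting face of the last link; the fingertips stand 173 mm ahead of it and the grasp point (between the pads) lies 155 mm ahead of it; z points along the fingers, y is the line along which they close (so a half turn about z gives the same grasp; the last joint's range is limited). The gripper opens to 85 mm and grips with 20 to 120 N. Pads are 22 mm wide; open, the fingers measure 114 mm over their backs; the gripper's body (76 mm by 85 mm) begins 54 mm behind the grasp point. The pads swing forward as they close: fully open they stand 13 mm farther back than shut.
Start: joints at [1.271, 0.26, -0.138, 1.173, 0, 1.571], TCP at [0.155, 0.502, 0.405] pointing down, gripper open.
Joint ranges: [-2.78, 2.78], [-0.83, 1.72], [-1.28, 1.37], [-1.9, 2.12], [-1.57, 1.48], [-3.14, 3.14]. Speed limits (rad/s): [2.57, 2.57, 3.14, 3.14, 3.14, 3.14].

### API

Orientations are given as a rotation vector (axis times angle).
In Python, from bench import status, cams, hand_in gives the robot as it stands.
- The arm moves only by the tool apply_moves, never from a script. Its argument "motion" is text: rows parted by semicolons, each of 5 numbers parted by spaces: the closure, from 0 (fully open) to 1 (shut), then the shift along the world's x, y, z in mm, then the turn about the world's z in degrees. In form: jaw x y z twist; .... A call has 1 to 5 rows; each row shifts and turns the commanded pose from where the row before left it; what a row does not reach is not made up. A row lasts 1/10 s, in which the tool goes at most 50 mm and 8.59 degrees, less where a joint would pass 70% of its speed; a pose out of reach is approached as far as the arm can. A call with a gripper value outside its range is refused whole. The fingers move at their own pace and stop on an object; the grip force is fixed at half the most. Time passes only in rows, so rows that do not move let the fingers close. It gives the time, the measured TCP pose, the force, the opening and the grip force at its end, in the units of the state.
- status.read_state(): the state, without advancing time (a new reading comes with each control period).
- cams.camera(name): name is "side" or "top" or "wrist"; returns a dict with "img" (384x512x3 uint8, blue, green, red), "K" (3x3 intrinsics, pixels), "dist_coeffs" ([k1, k2, p1, p2, k3] as OpenCV has them; the pictures are not rectified), "R" (3x3) and "t" (3): a world point X has camera coordinates R X + t; the wrist camera has in their place "T_tool_cam" (4x4, takes a point from camera to tool coordinates, whose origin is the TCP and whose axes are the flange's). Camera axes: x right, y down, z forward; pixel columns grow to the right and rows downward; lengths in m; the calibration is good to about 2 mm. A picture is of the moment at which its call begins: read the wrist's pose just before it. There is no depth.
- hand_in(): hands the job in; it is judged then, once.
The state is a dict: "time_s": time; "joint_pos": joint angles; "qvel": joint speeds; "effort": joint torques, N m; "position": TCP position; "tcp_rot": TCP orientation; "wrist_force": force on the tool from outside, world axes, zero at the start; "wrist_torque": the same for the moment, N m; "finger_gap": finger opening in m; "finger_force": force on a finger pad.
Only numpy, scipy, OpenCV 4.12 (cv2) and the standard library are available. Lean on these libraries where they do the work, as an engineer would, in place of code of your own. Each camera call takes 0.05 s, during which the arm holds its last target. There are 200 camera calls.

### The job

On the test block stands a tube fitting whose hex nut is still loose. Run the nut clockwise (seen from above) with the fingers until it is finger-tight and no further, then fit the large open-ended spanner from the wooden rest and turn the nut one more flat, a sixth of a turn. Lift the spanner off without slackening the nut and lay it back across its rest; do not lean on the thin tube above the nut, and leave everything else on the bench where it is.

Things in the scene. Friction and masses are not known exactly. Their poses are not given: they have to be found in the camera images.
- fitting: Fixed test block: dark plinth 140 x 140 x 20 mm, on it an upright aluminium block 84 x 84 mm, top 90 mm above the bench with 12 black ticks 30 degrees apart in a circle. On it, on one vertical axis: a fixed brass hexagon (38 mm across flats, 90 to 104 mm high), the washer, the nut, the tube. Origin: on that axis, at bench height; z up.
- nut: Brass hex nut, 36 mm across flats, hex from 107 to 131 mm above the bench, then a cone (36 to 28 mm) up to 137 mm. Origin: on the axis, at its underside (107 mm); x is square to one pair of flats. Starts 0.7 to 1.9 rad short of finger-tight, runs at about 0.08 N m, then meets a firm stop: finger-tight is 0.25 to 0.65 N m; from 0.7 N m it turns on with the washer. Stays put; turned back, it runs loose.
- tab (a point): Upper outer end of the tab of the steel witness washer under the nut: disc 47 mm across, 104 to 107 mm above the bench, tab 8 mm wide to 34 mm from the axis (this point, 107 mm high). Stands still while the nut runs; at the stop gives springily (0.08 rad per N m), then turns with the nut. Unloaded, it springs back 0.06 rad; the rest of its travel is the extra turn. Starts at any angle.
- mark (a point): Black punch mark on top of the nut's cone, 10 mm from the axis along the nut's y, 137 mm above the bench.
- tube: Thin copper tube stub, 14 mm in diameter, standing out of the nut on the axis, its end 160 mm above the bench. Fixed to the fitting. Fragile: takes less than 20 N. Origin: on the axis, at bench height.
- wrench: Large steel open-ended spanner, 241 mm long, 10 mm thick, 0.3 kg, lying flat. Handle 16 mm wide along x, round its middle a black grip 60 long, 18 wide, 20 mm high (5 mm proud above and below), jaw at the +x end, a 30 mm wide flat end at x = -103 to -127 mm. Origin: underside of the handle in the grip's middle, near the centre of mass: the place to hold it.
- jaw (a point): Centre of the spanner's jaw at half thickness, 100 mm from the spanner's origin along its x: the place for the nut's axis. Jaw open to +x, 37.5 mm between parallel faces (facing y), prongs 10 mm wide, throat at x = 78 mm, prong ends at x = 114 mm. Goes over the nut from above (around the tube) or from the side, with about 0.08 rad of play either way.
- rest: Fixed plywood spanner rest: base 140 x 100 x 8 mm and two ribs across it (along its y, 14 x 100 mm) at x = -55 and +55 mm, their tops 30 mm above the bench. The spanner lies along the rest's x on both ribs, jaw to +x. Origin: under the centre, at bench height.
- small_spanner: Bystander: small dark spanner, about 120 mm long (jaw 14 mm, too small). Origin at its handle.
- socket: Bystander: steel socket, 34 mm across, 36 mm high.
- spare_fitting: Bystander: loose brass fitting, 24 mm hexagon, 30 mm high.
- dish: Bystander: small aluminium dish, 70 mm across, 22 mm high.
- oil_can: Bystander: grey bottle, 56 mm across, 130 mm high.
- test_weight: Bystander: steel weight, 60 mm across, 50 mm high.
There are look-alikes about, which are no part of the job. Leave any blue or purple look-alike of the wrench alone.

How it is judged:
On the way, in this order (a step that is already met when the one before it is completed fails the run):
1. the nut is brought finger-tight by the fingers: firm on its stop, so that the washer gives a little (0.02 rad) but is not dragged along (0.15 rad) (distance of tab from where it was at the start of the episode between 0.0006 and 0.0051 m and contact force between the fingers and nut above 0.5 N), for 0.1 s.
2. the spanner bears on the nut and has turned it (and the washer) on by more than 0.3 rad (distance of tab from where it was at the start of the episode above 0.0102 m and contact force between wrench and nut above 1 N), for 0.05 s.
At the end, for the whole second after the job is handed in: Washer tab 60 degrees (within 0.2 rad) past finger-tight, the nut not loosened again (by over 0.15 rad); spanner flat and at rest on both ribs of its rest, its origin within 30 mm along and 50 mm across the rest from its centre, within 0.5 rad of the rest's direction (distance of tab from where it was at the start of the episode between 0.02795 and 0.0397 m and horizontal distance between mark and tab below 0.0368 m and z of wrench in the frame of rest between 0.027 and 0.034 m and x of wrench in the frame of rest between -0.03 and 0.03 m and y of wrench in the frame of rest between -0.05 and 0.05 m and angle between wrench's own z axis and vertical below 0.08 rad and angle between the x axis of wrench and the x axis of rest, either way round below 0.5 rad and linear speed of wrench below 0.02 m/s); the robot touches nothing.
It fails at once if the nut is held or pushed with the fingers while the washer has been dragged by more than 0.15 rad (tightened by hand beyond finger-tight) (distance of tab from where it was at the start of the episode above 0.0051 m and contact force between the fingers and nut above 0.5 N).
It fails at once if the thin tube is pushed with more than 20 N (contact force between anything else and tube above 20 N).
It fails at once if a bystander is moved by more than 40 mm (distance of any of small_spanner, socket, spare_fitting, dish, oil_can, test_weight from where it was at the start of the episode above 0.04 m).
It also fails if it takes over 72 s, if anything falls off the work surface, if the arm or the gripper's body presses on something with over 40 N, if the wrist force passes 120 N, or if a joint passes its speed limit or range.

## Working session

There is one attempt and no reset: what is moved stays moved. The work goes in short steps, Python scripts to look and compute and a tool call to move; the robot and the scene stay as the last step left them, time stands still between calls to the robot, and variables do not carry over. Pictures are saved under pics/ and viewed, at most 13 in all, crops included, and the job is handed in when it is done.

Besides the shell and the picture viewer there is one more tool, called after "Call:" as a command line: name --argument value ..., lists and objects as JSON in quotes. apply_moves: Moves the arm, as the interface text tells. Its arguments: {"type":"object","properties":{"motion":{"type":"string"}},"required":["motion"]}

```bash
mkdir -p pics; ls; python3 - <<'E'
from bench import status,cams
import cv2,numpy as np
s=status.read_state();print({k:np.round(v,3).tolist() for k,v in s.items()})
for n in("top","side"):
    c=cams.camera(n);cv2.imwrite(f"pics/{n}0.png",cv2.resize(c["img"],(800,600),interpolation=cv2.INTER_CUBIC))
    np.savez(n+".npz",**c);print(n,c["K"].tolist(),c["dist_coeffs"],c["R"],c["t"],-c["R"].T@c["t"])
c=cams.camera("wrist");print(c["T_tool_cam"],c["K"],c["dist_coeffs"])
E
```

```text
pics
{'time_s': 0.0, 'joint_pos': [1.271, 0.261, -0.139, 1.173, 0.0, 1.571], 'qvel': [0.0, 0.002, -0.001, -0.001, 0.0, -0.001], 'effort': [0.001, -40.568, 25.392, 0.019, 0.0, 0.0], 'position': [0.155, 0.501, 0.404], 'tcp_rot': [-0.469, -3.106, 0.003], 'wrist_force': [0.968, -1.118, 0.34], 'wrist_torque': [0.01, -0.001, -0.032], 'finger_force': 0.0, 'finger_gap': 0.086}
top [[437.1247206435655, 0.0, 246.9077667013524], [0.0, 437.1247206435655, 192.00598118846204], [0.0, 0.0, 1.0]] [-0.15530655  0.          0.          0.          0.        ] [[-0.01521386 -0.99950244 -0.02763   ]
 [-0.99769186  0.01700362 -0.06574063]
 [ 0.06617773  0.02656606 -0.99745414]] [-0.00487306  0.53291021  1.26234062] [ 0.44806721 -0.04746746  1.29402608]
side [[468.8617680484018, 0.0, 258.5549687856355], [0.0, 468.8617680484018, 189.29647018520532], [0.0, 0.0, 1.0]] [-0.021806  0.        0.        0.        0.      ] [[ 0.99025492 -0.13891331  0.00991375]
 [-0.08102389 -0.63255647 -0.77026453]
 [ 0.113271    0.76195499 -0.63764745]] [-0.50876947  0.11152658  1.27106834] [ 0.36887261 -0.96862486  0.90144227]
[[-5.24230684e-04 -9.56149761e-01 -2.92877722e-01  7.44929712e-02]
 [ 9.99999794e-01 -6.09443946e-04  1.99704868e-04  5.43867756e-04]
 [-3.69440316e-04 -2.92877557e-01  9.56149884e-01  3.13296227e-02]
 [ 0.00000000e+00  0.00000000e+00  0.00000000e+00  1.00000000e+00]] [[267.68855396   0.         252.03199361]
 [  0.         267.68855396 190.18320928]
 [  0.           0.           1.        ]] [-0.03626773  0.          0.          0.          0.        ]
```

View pics/top0.png

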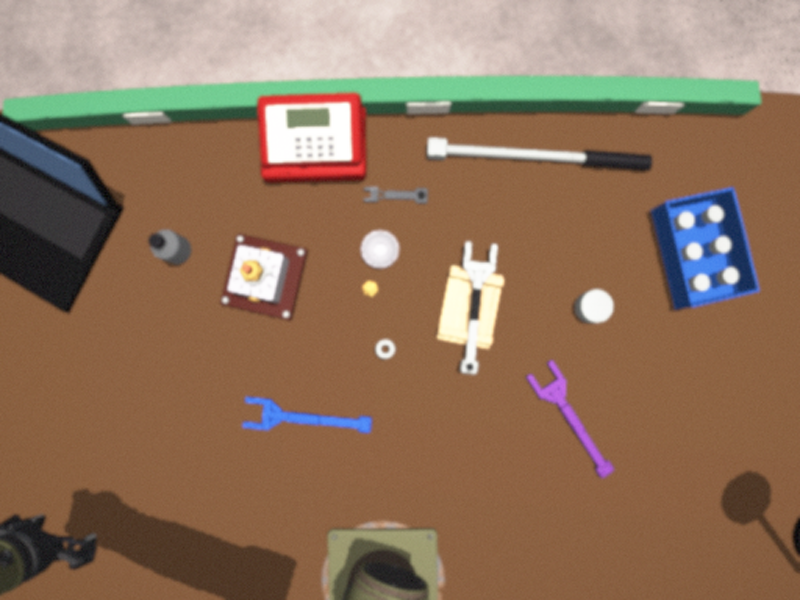

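View pics/side0.png

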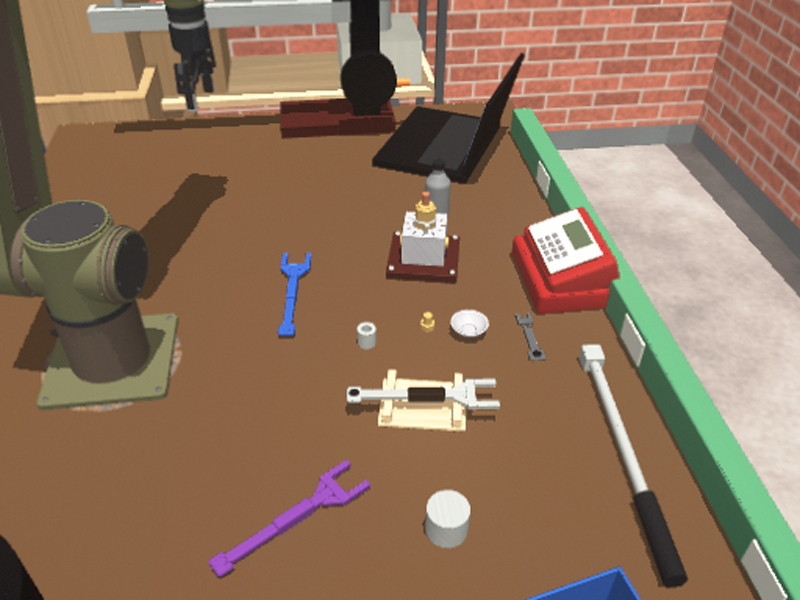

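The top view shows the fitting (plinth bolts at about (240,239), (301,252), (289,314), (225,300)), with the steel spanner on its rest, grip at (475,303), jaw up at (481,255). The side view agrees: fitting (425,235), grip (426,394).

```bash
cat > h.py <<'E'
import numpy as np,cv2
from scipy.spatial.transform import Rotation as Ro
def load(n):
    return dict(np.load(n+".npz"))
def ray(c,uv):
    p=cv2.undistortPoints(np.array([[uv]],float),c["K"],c["dist_coeffs"])[0,0]
    return -c["R"].T@c["t"], c["R"].T@np.array([p[0],p[1],1])
def at(c,uv,z):
    o,d=ray(c,uv); return o+d*(z-o[2])/d[2]
def proj(c,X):
    return cv2.projectPoints(np.array(X,float).reshape(-1,3),cv2.Rodrigues(c["R"])[0],c["t"],c["K"],c["dist_coeffs"])[0][:,0]
def wrist(s,c):
    T=np.eye(4);T[:3,:3]=Ro.from_rotvec(s["tcp_rot"]).as_matrix();T[:3,3]=s["position"]
    M=np.linalg.inv(T@c["T_tool_cam"]);c["R"]=M[:3,:3];c["t"]=M[:3,3];return c
E
python3 - <<'E'
from h import *
t=load("top");s=load("side")
f=.64
P=[at(t,(u*f,v*f),.02) for u,v in((240,239),(301,252),(289,314),(225,300))]
print(np.round(P,3),np.mean(P,0))
print("tube",at(t,(249.5*f,269*f),.16),at(s,(425*f,196*f),.16))
print("jaw tips",at(t,(467*f,243*f),.035),at(t,(494*f,245*f),.035),"end",at(t,(470*f,367*f),.035),"grip",at(t,(475*f,304*f),.045))
print("side grip",at(s,(426*f,394*f),.045),"end",at(s,(354*f,395*f),.035))
print("rest",[at(t,(u*f,v*f),.008) for u,v in((454,265),(504,271),(490,348),(438,340))])
a=t["img"][150:200,130:200];b=s["img"][115:185,240:300]
cv2.imwrite("pics/c1.png",np.hstack([cv2.resize(a,(490,350),interpolation=3),cv2.resize(b,(300,350),interpolation=3)]))
E
```

```text
[[0.654 0.263 0.02 ]
 [0.626 0.145 0.02 ]
 [0.509 0.169 0.02 ]
 [0.538 0.292 0.02 ]] [0.58187332 0.21735106 0.02      ]
tube [0.57974997 0.21234366 0.16      ] [0.58155051 0.20695507 0.16      ]
jaw tips [ 0.63518459 -0.1664924   0.035     ] [ 0.63064163 -0.21669651  0.035     ] end [ 0.40564451 -0.16678617  0.035     ] grip [ 0.52082991 -0.17746051  0.045     ]
side grip [ 0.52169493 -0.1905028   0.045     ] end [ 0.40933387 -0.16865742  0.035     ]
rest [array([ 0.59758388, -0.14334276,  0.008     ]), array([ 0.58461307, -0.23791299,  0.008     ]), array([ 0.43967547, -0.20772794,  0.008     ]), array([ 0.4564145 , -0.11019819,  0.008     ])]
```

View pics/c1.png

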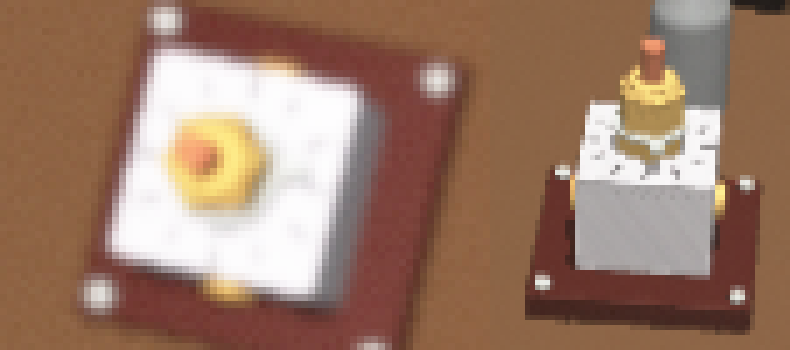

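Call:
apply_moves --motion "0 36 -24 2 0;0 36 -24 2 0;0 36 -24 2 0;0 36 -24 2 0;0 36 -24 2 0"

```text
time_s: 0.65
position: [0.3361, 0.3804, 0.4146]
tcp_rot: [-0.469, -3.106, 0.0]
wrist_force: [-0.9, 0.5, -0.4]
finger_gap: 0.0852
finger_force: 0.0
```

Call:
apply_moves --motion "0 36 -24 2 0;0 36 -24 2 0;0 36 -24 2 0;0 36 -24 2 0;0 36 -24 2 0"

```text
time_s: 1.15
position: [0.5163, 0.2603, 0.4245]
tcp_rot: [-0.469, -3.106, 0.0]
wrist_force: [0.4, -0.4, 0.1]
finger_gap: 0.0854
finger_force: 0.0
```

Call:
apply_moves --motion "0 33 -24 0 0;0 33 -24 0 0;0 0 0 0 0;0 0 0 0 0"

```text
time_s: 1.55
position: [0.5815, 0.2128, 0.4238]
tcp_rot: [-0.472, -3.104, 0.001]
wrist_force: [0.1, -0.4, 0.4]
finger_gap: 0.0854
finger_force: 0.0
```

```bash
python3 - <<'E'
from bench import status,cams
from h import *
s=status.read_state();c=cams.camera("wrist");c=wrist(s,c);np.savez("w1.npz",**c)
print(np.round(s["joint_pos"],3),s["position"],s["tcp_rot"],s["time_s"])
p=proj(c,[[.581,.212,.137],[.581,.212,.16]]);print(p)
u,v=p[0].astype(int);x0=max(u-70,0);y0=max(v-52,0);print(x0,y0)
a=c["img"][y0:y0+105,x0:x0+140]
cv2.imwrite("pics/w1.png",cv2.resize(a,(a.shape[1]*5,a.shape[0]*5),interpolation=3))
E
```

```text
[0.351 0.421 0.151 1.303 0.    0.652] [0.58150077 0.21283827 0.42382285] [-4.71848105e-01 -3.10419720e+00  6.51375241e-04] 1.55
[[250.66852519 186.79865881]
 [250.53806851 193.83849319]]
180 134
```

View pics/w1.png

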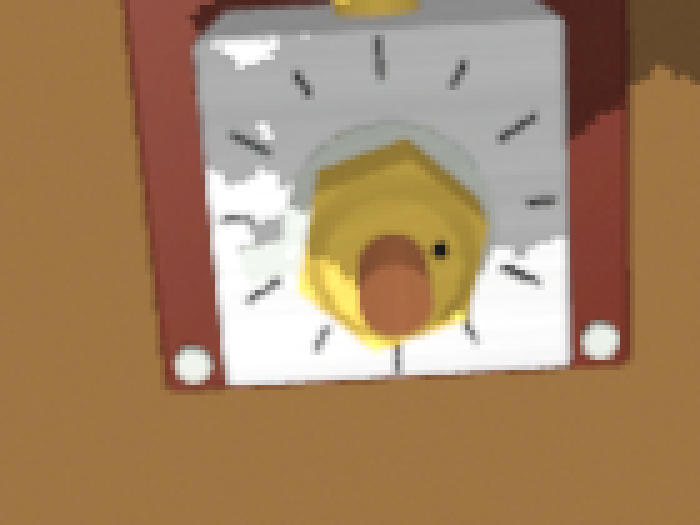

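The nut's mark is at crop (441,250), the tube top at about (397,302), and the tab seems to be a pale patch at the left (~(245,258)). The axis seems to lie a few mm from my first estimate.

```bash
python3 - <<'E'
from h import *
c=load("w1")
q=lambda u,v:(180+u/5-.4,134+v/5-.4)
print("tube",at(c,q(397,302),.16))
H=[(409,141),(487,213),(463,318),(376,350),(301,290),(317,172)]
P=np.array([at(c,q(*h),.131) for h in H]);m=P.mean(0);print("hex",m,np.round(np.degrees(np.arctan2(P[:,1]-m[1],P[:,0]-m[0])),1),np.hypot(*(P-m)[:,:2].T))
T=[(378,57),(459,73),(517,126),(540,202),(520,273),(471,331),(398,360),(321,340),(264,291),(238,218),(250,142),(302,84)]
T=np.array([at(c,q(*h),.09) for h in T]);print("ticks",T.mean(0),np.hypot(*(T-T.mean(0))[:,:2].T).round(4))
a=c["img"][165:205,215:265].astype(float)
a=np.clip((a-130)*2,0,255).astype(np.uint8)
cv2.imwrite("pics/w1b.png",cv2.resize(a,(800,640)[:1]+(600,),interpolation=0))
E
```

```text
tube [0.58344483 0.21932429 0.16      ]
hex [0.58138384 0.21967397 0.131     ] [ 154.5   94.    27.4  -25.7  -82.1 -153.7] [0.02234284 0.02043575 0.02086242 0.02204948 0.02057163 0.02188428]
ticks [0.58342131 0.21898979 0.09      ] [0.0356 0.0357 0.0354 0.0353 0.0347 0.0357 0.0371 0.0356 0.0353 0.035
 0.0356 0.0354]
```

View pics/w1b.png

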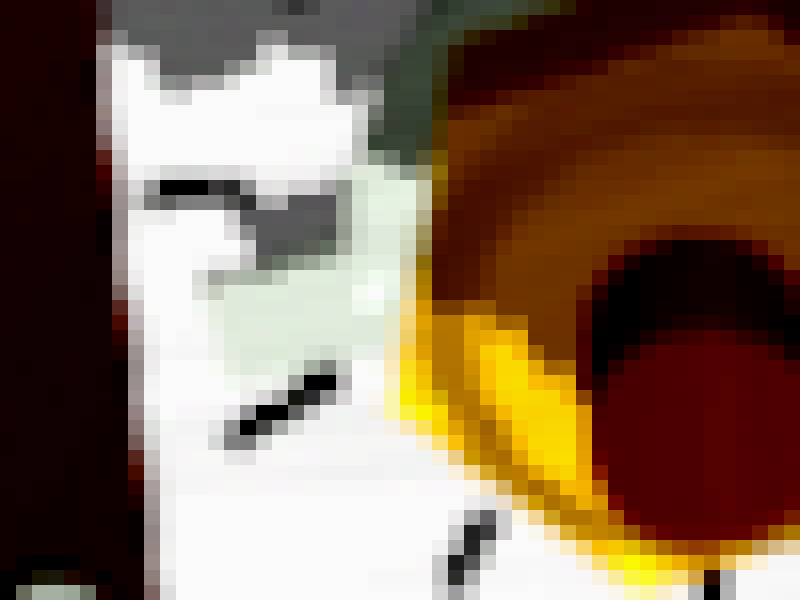

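```bash
python3 - <<'E'
from h import *
c=load("w1");A=np.array([.5834,.2192])
q=lambda u,v:(180+u/5-.4,134+v/5-.4)
m=at(c,q(441,250),.137)[:2]-A;t=at(c,(228.4,186.5),.107)[:2]-A
for v in (m,t):print(v,np.hypot(*v),np.degrees(np.arctan2(v[1],v[0])))
H=[(409,141),(487,213),(463,318),(376,350),(301,290),(317,172)]
P=np.array([at(c,q(*h),.131) for h in H])[:,:2]-A;print(np.degrees(np.arctan2(P[:,1],P[:,0]))%60,np.hypot(*P.T))
from scipy.spatial.transform import Rotation as R
print(R.from_rotvec(c["R"].T@np.zeros(3)).as_rotvec()) if 0 else None
E
```

```text
[-0.00049881  0.00999362] 0.010006059820562284 92.85740654079638
[-0.00181611 -0.03347384] 0.033523069672862345 -93.10550738421897
[35.51557669 39.41518079 31.4367238  33.02210982 32.38230868 23.06337093] [0.02437047 0.02114356 0.01933854 0.02003221 0.01991733 0.02351925]
```

Axis at (0.5834, 0.2192). The mark is at 92.9° and the tab at −93.1°, so the nut is about 96° short. I'll grip a pair of flats with tool y at 62.9° and turn clockwise.

Call:
apply_moves --motion "0 1.9 6.4 0 -5;0 0 0 -46 -4.8;0 0 0 -46 0;0 0 0 -46 0;0 0 0 -4 0"

```text
time_s: 2.1
position: [0.5785, 0.2199, 0.2768]
tcp_rot: [-0.727, -3.045, 0.011]
wrist_force: [-0.8, -1.2, -0.4]
finger_gap: 0.0855
finger_force: 0.0
```

Call:
apply_moves --motion "0.5 0 0 0 0;1 0 0 0 0;1 0 0 0 0;1 0 0 0 0;1 0 0 0 0"

```text
time_s: 2.6
position: [0.5832, 0.2188, 0.2861]
tcp_rot: [0.734, 3.051, -0.003]
wrist_force: [-3.4, -4.6, 8.7]
finger_gap: 0.0346
finger_force: 60.1
```

Call:
apply_moves --motion "1 0 0 0 0;1 0 0 0 0;1 0 0 0 0;1 0 0 0 0;1 0 0 0 0"

```text
time_s: 3.1
position: [0.5832, 0.2188, 0.2861]
tcp_rot: [0.734, 3.051, -0.002]
wrist_force: [-3.5, -6.0, 9.3]
finger_gap: 0.0349
finger_force: 60.1
```

```bash
cat > st.py <<'E'
from bench import status
import numpy as np
s=status.read_state();r=s["tcp_rot"]
print({k:np.round(s[k],3).tolist() for k in("time_s","joint_pos","position","tcp_rot","wrist_force","wrist_torque","finger_gap","finger_force")},"tool y az",np.degrees(2*np.arctan2(r[1],r[0]))-90)
E
python3 st.py
```

```text
{'time_s': 3.1, 'joint_pos': [0.36, 0.492, -0.098, 0.979, -0.003, 0.832], 'position': [0.583, 0.219, 0.286], 'tcp_rot': [0.734, 3.051, -0.002], 'wrist_force': [-3.483, -6.018, 9.343], 'wrist_torque': [-1.101, 0.649, -0.039], 'finger_gap': 0.035, 'finger_force': 60.108} tool y az 62.9526762235196
```

Call:
apply_moves --motion "1 0 0 2 0;1 0 0 1 0;1 0 0 0 -3;1 0 0 0 -6;1 0 0 0 -6"

```text
time_s: 3.6
position: [0.5833, 0.2188, 0.2863]
tcp_rot: [1.132, 2.928, -0.004]
wrist_force: [0.8, -6.8, -2.4]
finger_gap: 0.0346
finger_force: 60.9
```

Call:
apply_moves --motion "1 0 0 0 -6;1 0 0 0 -6;1 0 0 0 -3;1 0 0 0 0;1 0 0 0 0"

```text
time_s: 4.1
position: [0.5832, 0.2188, 0.2863]
tcp_rot: [1.499, 2.758, -0.004]
wrist_force: [0.6, -5.5, -0.5]
finger_gap: 0.0345
finger_force: 61.0
```

```bash
python3 st.py
```

```text
{'time_s': 4.1, 'joint_pos': [0.36, 0.493, -0.095, 0.983, -0.004, 1.355], 'position': [0.583, 0.219, 0.286], 'tcp_rot': [1.499, 2.758, -0.004], 'wrist_force': [0.618, -5.538, -0.466], 'wrist_torque': [-1.314, -0.071, -0.033], 'finger_gap': 0.035, 'finger_force': 61.045} tool y az 32.95682233166161
```

Call:
apply_moves --motion "1 0 0 0 -6;1 0 0 0 -6;1 0 0 0 -6;1 0 0 0 -6;1 0 0 0 -6"

```text
time_s: 4.6
position: [0.583, 0.2187, 0.2863]
tcp_rot: [2.166, 2.271, -0.004]
wrist_force: [-0.4, -6.5, -0.2]
finger_gap: 0.0347
finger_force: 61.1
```

Call:
apply_moves --motion "1 0 0 0 -6;1 0 0 0 -6;1 0 0 0 -6;1 0 0 0 -4;1 0 0 0 -1"

```text
time_s: 5.1
position: [0.5828, 0.2186, 0.2863]
tcp_rot: [2.573, 1.797, -0.003]
wrist_force: [-0.8, -7.1, -0.5]
finger_gap: 0.0348
finger_force: 61.2
```

```bash
python3 st.py; python3 - <<'E'
from bench import status,cams
from h import *
s=status.read_state();c=wrist(s,cams.camera("wrist"));np.savez("w2.npz",**c)
p=proj(c,[.5834,.2192,.12])[0].astype(int);print(p)
a=c["img"][p[1]-45:p[1]+60,p[0]-70:p[0]+70]
cv2.imwrite("pics/w2.png",cv2.resize(a,(a.shape[1]*5,a.shape[0]*5),interpolation=3))
E
```

```text
{'time_s': 5.1, 'joint_pos': [0.36, 0.493, -0.096, 0.984, -0.004, 2.282], 'position': [0.583, 0.219, 0.286], 'tcp_rot': [2.573, 1.797, -0.003], 'wrist_force': [-0.835, -7.122, -0.544], 'wrist_torque': [-1.418, 0.107, 0.119], 'finger_gap': 0.035, 'finger_force': 61.185} tool y az -20.1182254582736
[252 245]
```

View pics/w2.png

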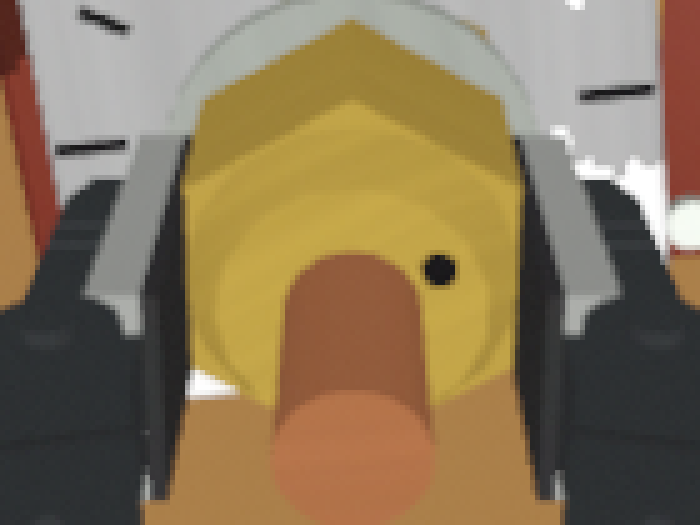

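The nut has turned with the gripper by 83° (mark at (440,270), same place relative to the fingers). Now small steps.

Call:
apply_moves --motion "1 0 0 0 -2;1 0 0 0 -2;1 0 0 0 -2;1 0 0 0 0;1 0 0 0 0"

```text
time_s: 5.65
position: [0.5828, 0.2187, 0.2863]
tcp_rot: [2.662, 1.662, -0.003]
wrist_force: [-0.5, -6.6, -0.3]
finger_gap: 0.0346
finger_force: 61.2
```

```bash
python3 st.py
```

```text
{'time_s': 5.65, 'joint_pos': [0.36, 0.493, -0.096, 0.984, -0.004, 2.385], 'position': [0.583, 0.219, 0.286], 'tcp_rot': [2.662, 1.662, -0.003], 'wrist_force': [-0.532, -6.626, -0.255], 'wrist_torque': [-1.388, 0.153, 0.052], 'finger_gap': 0.035, 'finger_force': 61.207} tool y az -26.033277717537914
```

Call:
apply_moves --motion "1 0 0 0 -1;1 0 0 0 -1;1 0 0 0 -1;1 0 0 0 0;1 0 0 0 0"

```text
time_s: 6.15
position: [0.5828, 0.2187, 0.2863]
tcp_rot: [2.705, 1.592, -0.003]
wrist_force: [-1.5, -6.5, -0.1]
finger_gap: 0.0345
finger_force: 61.2
```

```bash
python3 st.py
```

```text
{'time_s': 6.15, 'joint_pos': [0.36, 0.493, -0.096, 0.984, -0.004, 2.437], 'position': [0.583, 0.219, 0.286], 'tcp_rot': [2.705, 1.592, -0.003], 'wrist_force': [-1.514, -6.523, -0.105], 'wrist_torque': [-1.391, 0.185, 0.086], 'finger_gap': 0.035, 'finger_force': 61.197} tool y az -29.029946056281
```

Call:
apply_moves --motion "1 0 0 0 -1;1 0 0 0 -1;1 0 0 0 0;1 0 0 0 0"

```text
time_s: 6.55
position: [0.5828, 0.2187, 0.2863]
tcp_rot: [2.732, 1.545, -0.003]
wrist_force: [-0.6, -6.2, -0.1]
finger_gap: 0.0346
finger_force: 61.2
```

```bash
python3 st.py
```

```text
{'time_s': 6.55, 'joint_pos': [0.36, 0.493, -0.096, 0.984, -0.003, 2.472], 'position': [0.583, 0.219, 0.286], 'tcp_rot': [2.732, 1.545, -0.003], 'wrist_force': [-0.599, -6.156, -0.121], 'wrist_torque': [-1.413, 0.208, 0.035], 'finger_gap': 0.035, 'finger_force': 61.196} tool y az -31.02622401578678
```

Call:
apply_moves --motion "1 0 0 0 -1;1 0 0 0 -0.5;1 0 0 0 0;1 0 0 0 0"

```text
time_s: 6.95
position: [0.5828, 0.2187, 0.2863]
tcp_rot: [2.752, 1.509, -0.003]
wrist_force: [-0.4, -6.0, 0.0]
finger_gap: 0.0346
finger_force: 61.2
```

```bash
python3 st.py
```

```text
{'time_s': 6.95, 'joint_pos': [0.36, 0.493, -0.096, 0.984, -0.003, 2.498], 'position': [0.583, 0.219, 0.286], 'tcp_rot': [2.752, 1.509, -0.003], 'wrist_force': [-0.355, -6.03, 0.016], 'wrist_torque': [-1.406, 0.217, 0.128], 'finger_gap': 0.035, 'finger_force': 61.209} tool y az -32.52095516495451
```

Call:
apply_moves --motion "1 0 0 0 -1;1 0 0 0 0;1 0 0 0 0"

```text
time_s: 7.25
position: [0.5827, 0.2187, 0.2863]
tcp_rot: [2.764, 1.486, -0.003]
wrist_force: [-1.5, -6.8, -0.7]
finger_gap: 0.0343
finger_force: 61.2
```

```bash
python3 st.py
```

```text
{'time_s': 7.25, 'joint_pos': [0.36, 0.493, -0.096, 0.984, -0.004, 2.515], 'position': [0.583, 0.219, 0.286], 'tcp_rot': [2.764, 1.486, -0.003], 'wrist_force': [-1.53, -6.753, -0.666], 'wrist_torque': [-1.383, 0.235, 0.264], 'finger_gap': 0.034, 'finger_force': 61.234} tool y az -33.494186353542375
```

Firm stop reached (torque rising). A little more.

Call:
apply_moves --motion "1 0 0 0 -0.7;1 0 0 0 0;1 0 0 0 0"

```text
time_s: 7.55
position: [0.5827, 0.2187, 0.2863]
tcp_rot: [2.773, 1.469, -0.003]
wrist_force: [-1.4, -5.4, 1.3]
finger_gap: 0.0347
finger_force: 61.2
```

```bash
python3 st.py
```

```text
{'time_s': 7.55, 'joint_pos': [0.36, 0.493, -0.096, 0.984, -0.004, 2.527], 'position': [0.583, 0.219, 0.286], 'tcp_rot': [2.773, 1.469, -0.003], 'wrist_force': [-1.394, -5.372, 1.268], 'wrist_torque': [-1.452, 0.204, 0.349], 'finger_gap': 0.035, 'finger_force': 61.241} tool y az -34.17627340329486
```

Call:
apply_moves --motion "1 0 0 0 -0.8;1 0 0 0 0;1 0 0 0 0;1 0 0 0 0"

```text
time_s: 7.95
position: [0.5827, 0.2187, 0.2863]
tcp_rot: [2.783, 1.45, -0.003]
wrist_force: [-1.9, -5.9, 0.2]
finger_gap: 0.0346
finger_force: 61.3
```

```bash
python3 st.py
```

```text
{'time_s': 7.95, 'joint_pos': [0.36, 0.493, -0.096, 0.984, -0.004, 2.541], 'position': [0.583, 0.219, 0.286], 'tcp_rot': [2.783, 1.45, -0.003], 'wrist_force': [-1.946, -5.871, 0.16], 'wrist_torque': [-1.424, 0.197, 0.468], 'finger_gap': 0.035, 'finger_force': 61.263} tool y az -34.955938637075505
```

Finger-tight at about 0.47 N·m. I'll release, rise, and go to the rest while turning the tool to match the spanner.

Call:
apply_moves --motion "0 0 0 0 0;0 0 0 0 0;0 0 0 0 0;0 0 0 40 0;0 0 0 45 0"

```text
time_s: 8.45
position: [0.5822, 0.2201, 0.3699]
tcp_rot: [-2.785, -1.451, 0.007]
wrist_force: [-0.0, 0.7, 0.9]
finger_gap: 0.0852
finger_force: 0.0
```

Call:
apply_moves --motion "0 -6 -32 5 8.5;0 -6 -32 5 8.5;0 -6 -32 5 8.5;0 -6 -32 5 8.5;0 -6 -32 5 8.5"

```text
time_s: 8.95
position: [0.5528, 0.0592, 0.3965]
tcp_rot: [2.063, 2.369, 0.002]
wrist_force: [0.3, -0.6, 0.6]
finger_gap: 0.0852
finger_force: 0.0
```

Call:
apply_moves --motion "0 -6 -32 5 8.5;0 -6 -32 5 8.5;0 -6 -32 5 8.5;0 -6 -32 5 8.5;0 -6 -32 5 8.5"

```text
time_s: 9.45
position: [0.5228, -0.101, 0.4215]
tcp_rot: [1.064, 2.954, 0.001]
wrist_force: [0.0, -0.2, 0.1]
finger_gap: 0.0853
finger_force: 0.0
```

Call:
apply_moves --motion "0 -6 -32 0 8.5;0 -6 -32 0 8.5;0 -6 -20 0 8.5;0 0 0 0 8.5;0 0 0 0 0"

```text
time_s: 9.95
position: [0.505, -0.1846, 0.4211]
tcp_rot: [0.166, 3.136, 0.0]
wrist_force: [0.1, 1.0, 0.4]
finger_gap: 0.0853
finger_force: 0.0
```

```bash
python3 st.py; python3 - <<'E'
from bench import status,cams
from h import *
s=status.read_state();c=wrist(s,cams.camera("wrist"));np.savez("w3.npz",**c)
cv2.imwrite("pics/w3.png",cv2.resize(c["img"],(800,600),interpolation=3))
E
```

```text
{'time_s': 9.95, 'joint_pos': [-0.351, 0.275, -0.074, 1.221, 0.001, -0.245], 'position': [0.505, -0.185, 0.421], 'tcp_rot': [0.166, 3.136, 0.0], 'wrist_force': [0.068, 0.995, 0.401], 'wrist_torque': [0.029, 0.034, -0.007], 'finger_gap': 0.085, 'finger_force': 0.0} tool y az 83.93256105518068
```

View pics/w3.png

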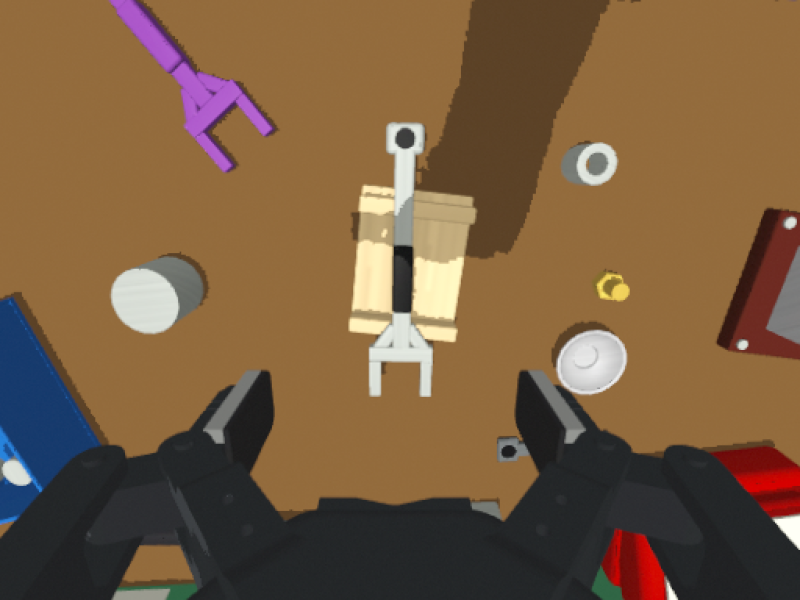

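The spanner is seen end-on: hole end at (405,138), grip (402,247–312), prong ends (375,396) and (426,396). The rest corners are at (362,186), (474,197), (456,340), (349,331).

```bash
python3 - <<'E'
from h import *
c=load("w3");f=.64
p=lambda u,v,z:at(c,(u*f-.2,v*f-.2),z)[:2]
e=p(405,138,.04);j=(p(375,395,.04)+p(426,395,.04))/2;g=(p(402,247,.045)+p(402,312,.045))/2
d=j-e;print("end",e,"jaw",j,"grip",g,"yaw",np.degrees(np.arctan2(d[1],d[0])),np.hypot(*d),"back from prong", j-d/np.hypot(*d)*.114)
R=np.array([p(362,186,.03),p(474,197,.03),p(456,340,.03),p(349,331,.03)])
print(R,R.mean(0));d=(R[2]+R[3]-R[0]-R[1])/2;print("rest yaw",np.degrees(np.arctan2(d[1],d[0])),np.hypot(*d))
E
```

```text
end [ 0.40851081 -0.16498424] jaw [ 0.6345875  -0.19167778] grip [ 0.52204516 -0.1789732 ] yaw -6.733902427191208 0.22764713032808914 back from prong [ 0.52137394 -0.17831032]
[[ 0.44164258 -0.20405395]
 [ 0.46045308 -0.11160361]
 [ 0.58844535 -0.13492813]
 [ 0.56893751 -0.23260636]] [ 0.51486963 -0.17079801]
rest yaw -11.486672957563217 0.13025241441562418
```

Call:
apply_moves --motion "0 8 3.2 -46 -0.6;0 8.7 3.2 -46 0;0 0 0 -46 0;0 0 0 -46 0;0 0 0 -45 0"

```text
time_s: 10.5
position: [0.522, -0.1767, 0.1904]
tcp_rot: [0.183, 3.135, 0.0]
wrist_force: [0.4, 0.2, -0.4]
finger_gap: 0.0858
finger_force: 0.0
```

Call:
apply_moves --motion "0 0 0 0 0;1 0 0 0 0;1 0 0 0 0;1 0 0 0 0;1 0 0 0 0"

```text
time_s: 11.0
position: [0.5228, -0.178, 0.1939]
tcp_rot: [0.18, 3.132, -0.002]
wrist_force: [1.1, -1.1, 0.4]
finger_gap: 0.0282
finger_force: 0.0
```

Call:
apply_moves --motion "1 0 0 0 0;1 0 0 0 0;1 0 0 15 0;1 0 0 20 0;1 0 0 0 0"

```text
time_s: 11.5
position: [0.5227, -0.178, 0.229]
tcp_rot: [0.18, 3.132, -0.002]
wrist_force: [1.7, -0.0, -3.1]
finger_gap: 0.0167
finger_force: 59.4
```

```bash
python3 st.py
```

```text
{'time_s': 11.5, 'joint_pos': [-0.328, 0.436, -0.367, 0.763, 0.0, -0.213], 'position': [0.523, -0.178, 0.229], 'tcp_rot': [0.18, 3.132, -0.002], 'wrist_force': [1.67, -0.006, -3.09], 'wrist_torque': [-0.024, -0.086, -0.0], 'finger_gap': 0.017, 'finger_force': 59.353} tool y az 83.40858777281593
```

Spanner held (−3.1 N, about 0.3 kg). I'll carry it high to the nut, at yaw 56.5° and jaw above the axis (taken as (0.5828, 0.2187) from the self-centred nut grip).

Call:
apply_moves --motion "1 0 0 44 0;1 0 0 44 0;1 0 15 44 0;1 0 30 0 7;1 0 40 0 8"

```text
time_s: 12.0
position: [0.5222, -0.093, 0.3598]
tcp_rot: [-0.234, 3.129, -0.002]
wrist_force: [1.3, 0.8, -3.8]
finger_gap: 0.017
finger_force: 59.8
```

Call:
apply_moves --motion "1 0 40 0 8;1 0 40 0 8;1 0 40 0 8;1 2 40 0 8;1 1.9 40 0 8"

```text
time_s: 12.5
position: [0.525, 0.1089, 0.3576]
tcp_rot: [1.296, -2.86, -0.0]
wrist_force: [0.5, 0.3, -2.3]
finger_gap: 0.0167
finger_force: 59.8
```

Call:
apply_moves --motion "1 0 20 0 8;1 0 6.7 0 0.1;1 0 0 0 0;1 0 0 0 0"

```text
time_s: 12.9
position: [0.5253, 0.1333, 0.3581]
tcp_rot: [1.484, -2.767, 0.001]
wrist_force: [-0.5, 0.2, -2.9]
finger_gap: 0.017
finger_force: 59.7
```

```bash
python3 st.py;python3 - <<'E'
from bench import status,cams
from h import *
t=cams.camera("top");s=cams.camera("side");w=wrist(status.read_state(),cams.camera("wrist"));np.savez("t4.npz",**t);np.savez("s4.npz",**s)
cv2.imwrite("pics/w4.png",np.hstack([cv2.resize(t["img"][145:215,125:205],(400,350),interpolation=3),cv2.resize(s["img"][100:170,230:310],(400,350),interpolation=3)]))
E
```

```text
{'time_s': 12.9, 'joint_pos': [0.249, 0.313, -0.187, 1.072, -0.001, -0.736], 'position': [0.525, 0.133, 0.358], 'tcp_rot': [1.484, -2.767, 0.001], 'wrist_force': [-0.468, 0.188, -2.928], 'wrist_torque': [0.027, -0.043, -0.051], 'finger_gap': 0.017, 'finger_force': 59.75} tool y az -213.60426382744623
```

View pics/w4.png

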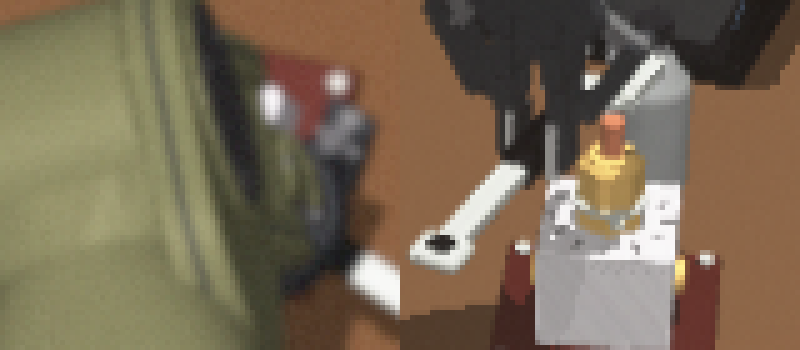

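Top view is blocked by the arm. In the side view the hole end is at crop (441,242), and the visible prong tip at (655,65). I'll compare these with the expected projection.

```bash
python3 - <<'E'
from h import *
s=load("s4");T=np.array([.5253,.1333,.3581]);ps=np.radians(56.4)
X=np.array([np.cos(ps),np.sin(ps),0]);Y=np.array([-X[1],X[0],0])
O=T-X*.0011+np.array([0,0,-.164+.01])
pt=[O-.115*X,O+.114*X+.024*Y,O+.114*X-.024*Y,O+.114*X-.024*Y]
q=lambda p:((p-[230,100]+.5)*5+[400,0]).round(1)
print(q(proj(s,pt)));print("tube top",q(proj(s,[.5828,.2187,.16])), "obs ~ (612,120)")
E
```

```text
[[439.2 245.1]
 [582.5  37.5]
 [656.8  55.9]
 [656.8  55.9]]
tube top [[611.4 119.2]] obs ~ (612,120)
```

Call:
apply_moves --motion "1 1.3 0.4 -25 0;1 0 0 -25 0;1 0 0 -3 0;1 0 0 0 0"

```text
time_s: 13.45
position: [0.5265, 0.1337, 0.3053]
tcp_rot: [1.485, -2.766, -0.001]
wrist_force: [-0.7, 0.2, -2.6]
finger_gap: 0.0169
finger_force: 59.6
```

Call:
apply_moves --motion "1 0 0 -3 0;1 0 0 -3 0;1 0 0 -2 0;1 0 0 -2 0"

```text
time_s: 13.85
position: [0.527, 0.1345, 0.2961]
tcp_rot: [-1.487, 2.766, -0.0]
wrist_force: [0.1, 0.1, -3.9]
finger_gap: 0.017
finger_force: 59.6
```

```bash
python3 st.py
```

```text
{'time_s': 13.85, 'joint_pos': [0.25, 0.36, -0.29, 0.92, 0.0, -0.737], 'position': [0.527, 0.135, 0.296], 'tcp_rot': [-1.487, 2.766, -0.0], 'wrist_force': [0.142, 0.1, -3.858], 'wrist_torque': [-0.017, -0.007, -0.012], 'finger_gap': 0.017, 'finger_force': 59.637} tool y az 146.52263243627166
```

Call:
apply_moves --motion "1 0 0 -2 0;1 0 0 -2 0;1 0 0 0 0"

```text
time_s: 14.15
position: [0.5268, 0.1345, 0.2914]
tcp_rot: [1.487, -2.767, -0.0]
wrist_force: [0.8, 0.4, -3.2]
finger_gap: 0.017
finger_force: 59.7
```

```bash
python3 st.py
```

```text
{'time_s': 14.15, 'joint_pos': [0.25, 0.364, -0.297, 0.911, -0.0, -0.737], 'position': [0.527, 0.134, 0.291], 'tcp_rot': [1.487, -2.767, -0.0], 'wrist_force': [0.836, 0.364, -3.22], 'wrist_torque': [-0.052, -0.023, -0.018], 'finger_gap': 0.017, 'finger_force': 59.749} tool y az -213.47932453306257
```

No contact force, with the underside already below the hex top. Going on down.

Call:
apply_moves --motion "1 0 0 -3 0;1 0 0 -3 0;1 0 0 -3 0;1 0 0 -2 0;1 0 0 0 0"

```text
time_s: 14.65
position: [0.5267, 0.1344, 0.2803]
tcp_rot: [1.487, -2.767, -0.0]
wrist_force: [0.5, -0.4, -4.2]
finger_gap: 0.0165
finger_force: 59.7
```

```bash
python3 st.py
```

```text
{'time_s': 14.65, 'joint_pos': [0.25, 0.374, -0.314, 0.884, -0.0, -0.737], 'position': [0.527, 0.134, 0.28], 'tcp_rot': [1.487, -2.767, -0.0], 'wrist_force': [0.509, -0.368, -4.187], 'wrist_torque': [-0.004, 0.018, 0.039], 'finger_gap': 0.016, 'finger_force': 59.733} tool y az -213.4793336456103
```

```bash
python3 - <<'E'
import numpy as np
r=101.4
for st,N in((5,14),):
    p=[r*np.array([np.cos(a),np.sin(a)]) for a in np.radians(236.4-st*np.arange(N+1))]
    for i in range(N): print(i+1,236.4-st*(i+1),np.round(p[i+1]-p[i],1))
E
```

```text
1 231.4 [-7.1  5.2]
2 226.4 [-6.7  5.8]
3 221.4 [-6.1  6.4]
4 216.4 [-5.6  6.9]
5 211.4 [-4.9  7.3]
6 206.4 [-4.3  7.7]
7 201.4 [-3.6  8.1]
8 196.4 [-2.9  8.4]
9 191.4 [-2.1  8.6]
10 186.4 [-1.4  8.7]
11 181.4 [-0.6  8.8]
12 176.4 [0.2 8.8]
13 171.4 [0.9 8.8]
14 166.4 [1.7 8.7]
```

Call:
apply_moves --motion "1 -7.1 5.2 0 -5;1 -6.7 5.8 0 -5;1 -6.1 6.4 0 -5;1 0 0 0 0"

```text
time_s: 15.05
position: [0.5073, 0.1519, 0.2809]
tcp_rot: [-1.115, 2.936, -0.004]
wrist_force: [2.6, -2.7, -6.4]
finger_gap: 0.017
finger_force: 59.5
```

```bash
python3 st.py
```

```text
{'time_s': 15.05, 'joint_pos': [0.292, 0.351, -0.349, 0.87, -0.003, -0.434], 'position': [0.507, 0.152, 0.281], 'tcp_rot': [-1.115, 2.936, -0.004], 'wrist_force': [2.55, -2.663, -6.413], 'wrist_torque': [-0.593, -0.407, 0.167], 'finger_gap': 0.017, 'finger_force': 59.509} tool y az 131.58436028120448
```

Call:
apply_moves --motion "1 -5.6 6.9 0 -5;1 -4.9 7.3 0 -5;1 -4.3 7.7 0 -5;1 -3.6 8.1 0 -5;1 -2.9 8.4 0 -5"

```text
time_s: 15.55
position: [0.4862, 0.1899, 0.2808]
tcp_rot: [-0.449, 3.108, -0.003]
wrist_force: [3.3, -2.4, -4.5]
finger_gap: 0.0166
finger_force: 59.6
```

Call:
apply_moves --motion "1 -2.1 8.6 0 -5;1 -1.4 8.7 0 -5;1 -0.6 8.8 0 -5;1 0 0 0 0;1 0 0 0 0"

```text
time_s: 16.05
position: [0.482, 0.2158, 0.2807]
tcp_rot: [-0.046, 3.14, -0.003]
wrist_force: [2.2, -3.1, -4.3]
finger_gap: 0.0169
finger_force: 59.6
```

```bash
python3 st.py;python3 - <<'E'
from bench import status,cams
from h import *
s=cams.camera("side");w=wrist(status.read_state(),cams.camera("wrist"));np.savez("s5.npz",**s);np.savez("w5.npz",**w)
t=cams.camera("top")
cv2.imwrite("pics/w5.png",np.hstack([cv2.resize(w["img"][284:384,150:350],(400,200),interpolation=3) if 0 else cv2.resize(t["img"][145:215,125:205],(400,350),interpolation=3),cv2.resize(s["img"][110:154,250:300],(398,350),interpolation=3)]))
A=np.array([.5828,.2187,.107])
for a in (-93,-133,-143,-153,-163,-173):
    print(a,((proj(s,A+.034*np.array([np.cos(np.radians(a)),np.sin(np.radians(a)),0]))-[250,110]+.5)*[7.96,7.95]+[400,0]).round())
E
```

```text
{'time_s': 16.05, 'joint_pos': [0.421, 0.349, -0.352, 0.87, -0.002, 0.392], 'position': [0.482, 0.216, 0.281], 'tcp_rot': [-0.046, 3.14, -0.003], 'wrist_force': [2.244, -3.127, -4.307], 'wrist_torque': [-0.706, -0.495, 0.254], 'finger_gap': 0.017, 'finger_force': 59.646} tool y az 91.69460989965904
-93 [[583. 278.]]
-133 [[524. 268.]]
-143 [[512. 263.]]
-153 [[501. 256.]]
-163 [[494. 248.]]
-173 [[488. 240.]]
```

View pics/w5.png

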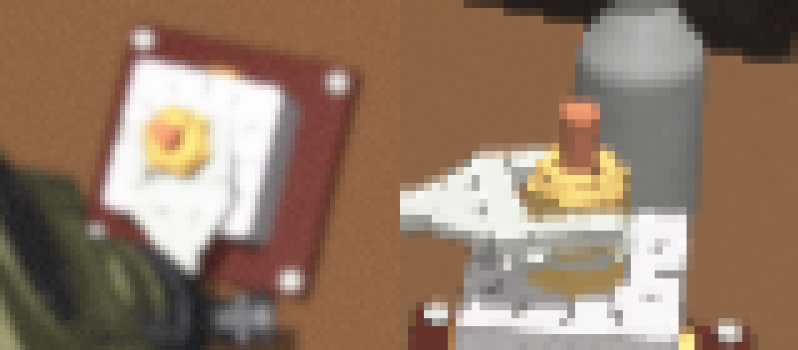

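Side crop: spanner well seated on the nut; a pale blob at (505,258) fits a tab around −148°, i.e. ~50–55° turned under load. I'll add 11°.

Call:
apply_moves --motion "1 0.2 8.8 0 -5;1 0.9 8.8 0 -5;1 0.3 1.8 0 -1;1 0 0 0 0"

```text
time_s: 16.6
position: [0.4832, 0.2352, 0.2806]
tcp_rot: [0.257, 3.13, -0.003]
wrist_force: [3.9, -5.4, -4.4]
finger_gap: 0.0167
finger_force: 59.7
```

```bash
python3 st.py
```

```text
{'time_s': 16.6, 'joint_pos': [0.454, 0.364, -0.329, 0.879, -0.002, 0.618], 'position': [0.483, 0.235, 0.281], 'tcp_rot': [0.257, 3.13, -0.003], 'wrist_force': [3.855, -5.442, -4.415], 'wrist_torque': [-1.012, -0.578, 0.228], 'finger_gap': 0.017, 'finger_force': 59.664} tool y az 80.6042497689732
```

Call:
apply_moves --motion "1 -0.6 -6 0 -0;1 -0.3 -3 0 5;1 -0.4 -3.1 0 2;1 0 0 0 0"

```text
time_s: 17.0
position: [0.4812, 0.2231, 0.2808]
tcp_rot: [-0.068, -3.14, -0.001]
wrist_force: [0.4, -1.9, -3.7]
finger_gap: 0.0171
finger_force: 59.8
```

```bash
python3 st.py
```

```text
{'time_s': 17.0, 'joint_pos': [0.434, 0.353, -0.345, 0.873, 0.001, 0.477], 'position': [0.481, 0.223, 0.281], 'tcp_rot': [-0.068, -3.14, -0.001], 'wrist_force': [0.393, -1.871, -3.677], 'wrist_torque': [-0.278, -0.097, -0.101], 'finger_gap': 0.017, 'finger_force': 59.833} tool y az -272.4990950037178
```

Call:
apply_moves --motion "1 0 -0.5 3 0;1 0 0 6 0;1 0 0 8 0;1 0 0 10 0;1 0 0 15 0"

```text
time_s: 17.5
position: [0.4815, 0.2234, 0.3236]
tcp_rot: [-0.068, -3.141, -0.001]
wrist_force: [0.2, 0.4, -3.3]
finger_gap: 0.0171
finger_force: 59.9
```

Call:
apply_moves --motion "1 0 0 30 0;1 0 0 30 0;1 0 0 0 0;1 0 0 0 0"

```text
time_s: 17.9
position: [0.4819, 0.2234, 0.3837]
tcp_rot: [0.068, 3.138, 0.002]
wrist_force: [0.3, 0.3, -3.9]
finger_gap: 0.0172
finger_force: 60.0
```

```bash
python3 st.py;python3 - <<'E'
from bench import status,cams
from h import *
s=cams.camera("side");np.savez("s6.npz",**s)
cv2.imwrite("pics/w6.png",cv2.resize(s["img"][100:154,240:312],(800,600),interpolation=3))
A=np.array([.5828,.2187,.107])
for a in (-93,-133,-143,-153,-163,-173):
    print(a,((proj(s,A+.034*np.array([np.cos(np.radians(a)),np.sin(np.radians(a)),0]))-[240,100]+.5)*11.11).round())
E
```

```text
{'time_s': 17.9, 'joint_pos': [0.434, 0.279, -0.167, 1.122, 0.0, 0.477], 'position': [0.482, 0.223, 0.384], 'tcp_rot': [0.068, 3.138, 0.002], 'wrist_force': [0.332, 0.266, -3.873], 'wrist_torque': [-0.041, -0.024, -0.04], 'finger_gap': 0.017, 'finger_force': 59.982} tool y az 87.53560557208357
-93 [[367. 499.]]
-133 [[284. 486.]]
-143 [[267. 478.]]
-153 [[253. 469.]]
-163 [[242. 458.]]
-173 [[234. 447.]]
```

View pics/w6.png

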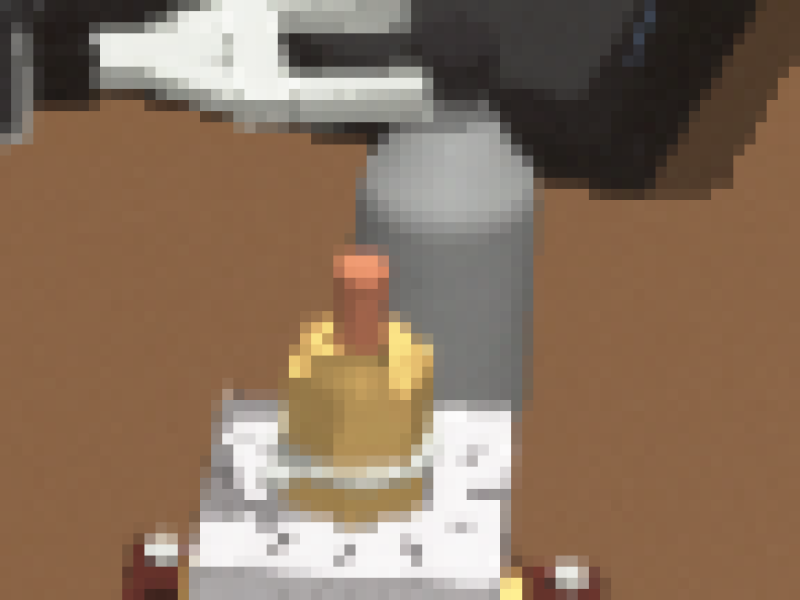

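The tab is hard to make out there. I'll take a wrist view from beside and above, still holding the spanner.

Call:
apply_moves --motion "1 0 -28 12 0;1 34 -28 12 0;1 34 -27 12 0;1 33 0 0 0;1 0 0 0 0"

```text
time_s: 18.45
position: [0.5862, 0.1391, 0.4163]
tcp_rot: [0.072, 3.14, -0.0]
wrist_force: [-1.0, -0.3, -4.3]
finger_gap: 0.017
finger_force: 60.1
```

Call:
apply_moves --motion "1 0 0 0 0;1 0 0 0 0"

```text
time_s: 18.65
position: [0.5815, 0.1403, 0.4171]
tcp_rot: [-0.067, -3.137, 0.001]
wrist_force: [-0.4, -0.8, -4.6]
finger_gap: 0.0167
finger_force: 60.1
```

```bash
python3 - <<'E'
from bench import status,cams
from h import *
w=wrist(status.read_state(),cams.camera("wrist"));np.savez("w7.npz",**w)
A=np.array([.5828,.2187,.107]);p=proj(w,A)[0].astype(int);x0,y0=p[0]-70,p[1]-52;print(p,x0,y0)
a=w["img"][y0:y0+105,x0:x0+140]
cv2.imwrite("pics/w7.png",cv2.resize(a,(a.shape[1]*5,a.shape[0]*5),interpolation=3))
for a in (-93,-133,-143,-153,-163,-173):
    print(a,((proj(w,A+.034*np.array([np.cos(np.radians(a)),np.sin(np.radians(a)),0]))-[x0,y0]+.5)*5).round())
E
```

```text
[324 179] 254 127
-93 [[198. 264.]]
-133 [[241. 164.]]
-143 [[262. 144.]]
-153 [[286. 128.]]
-163 [[312. 117.]]
-173 [[340. 110.]]
```

View pics/w7.png

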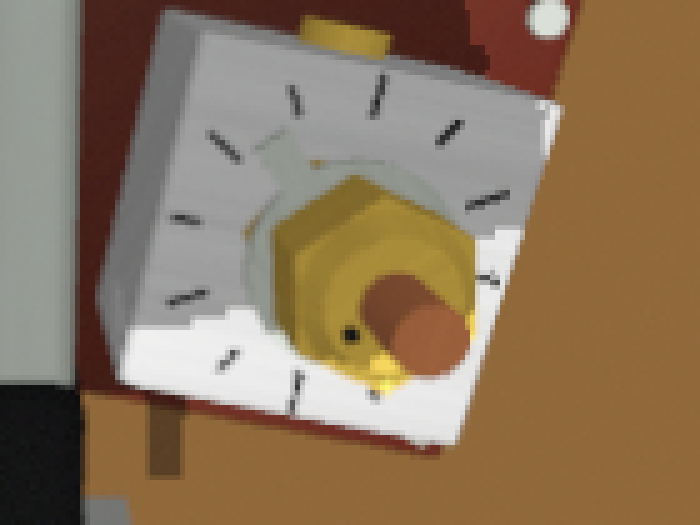

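```bash
python3 - <<'E'
from h import *
w=load("w7");a=load("w1");q=lambda u,v:(254+u/5-.4,127+v/5-.4)
# local axis from the ticks/tube in each picture
tube=at(w,q(431,340),.16)[:2];print("tube",tube)
T=[(228,359),(296,392),(187,297),(186,219),(225,146),(295,100),(377,96),(450,132),(488,200),(488,278)]
T=np.array([at(w,q(*h),.09)[:2] for h in T])
from scipy.optimize import least_squares
r=least_squares(lambda x:np.hypot(*(T-x[:2]).T)-x[2],[.583,.219,.0355]).x;print("ticks",r)
for A in (tube,r[:2]):
  t=at(w,q(271.5,139),.107)[:2];m=at(w,q(351,335),.137)[:2]
  t0=np.array([.5834-.00182,.2192-.03347]);A0=np.array([.5834,.2191])
  d=t-A;print("tab",np.degrees(np.arctan2(d[1],d[0])),np.hypot(*d),"mark-tab",np.hypot(*(m-t)),"moved",np.hypot(*((t-A)-(t0-A0))))
E
```

```text
tube [0.58284211 0.21872694]
ticks [0.58345339 0.21924538 0.0355956 ]
tab -146.87308293096328 0.033578258403095425 mark-tab 0.03558676622792376 moved 0.03028707075255158
tab -146.70620474408418 0.034373643820765534 mark-tab 0.03558676622792376 moved 0.030570067693498806
```

The tab end is at (271,139): it has moved about 30.4 mm (52–54°, inside the window 27.95–39.7 mm), mark–tab is 35.6 mm (<36.8). Good; laying the spanner back.

Call:
apply_moves --motion "1 -7.3 -30 0 -1;1 -7.3 -41 0 -1;1 -7.3 -41 0 -1;1 -7.3 -41 0 -1.1;1 -7.3 -41 0 0"

```text
time_s: 19.2
position: [0.5446, -0.0544, 0.4188]
tcp_rot: [-0.178, -3.136, -0.0]
wrist_force: [0.9, -0.1, -3.1]
finger_gap: 0.0167
finger_force: 60.1
```

Call:
apply_moves --motion "1 -7.3 -41 0 0;1 -7.3 -41 0 0;1 -7.6 -42.3 0 0;1 0 0 -30 0;1 0 0 -45 0"

```text
time_s: 19.7
position: [0.5244, -0.1794, 0.346]
tcp_rot: [0.183, 3.128, -0.003]
wrist_force: [1.1, -0.7, -4.3]
finger_gap: 0.0167
finger_force: 60.3
```

Call:
apply_moves --motion "1 0 0 -45 0;1 0 0 -40 0;1 0 0 -30 0;1 0 0 0 0;1 0 0 0 0"

```text
time_s: 20.2
position: [0.5235, -0.1775, 0.2291]
tcp_rot: [-0.179, -3.135, -0.001]
wrist_force: [0.7, 0.0, -4.1]
finger_gap: 0.0171
finger_force: 60.2
```

```bash
python3 st.py
```

```text
{'time_s': 20.2, 'joint_pos': [-0.327, 0.439, -0.362, 0.772, 0.0, -0.213], 'position': [0.524, -0.177, 0.229], 'tcp_rot': [-0.179, -3.135, -0.001], 'wrist_force': [0.721, 0.028, -4.085], 'wrist_torque': [-0.04, -0.14, -0.02], 'finger_gap': 0.017, 'finger_force': 60.192} tool y az -276.52928845357485
```

Call:
apply_moves --motion "1 0 0 -15 0;1 0 0 -12 0;1 0 0 -4 0;1 0 0 -3 0;1 0 0 0 0"

```text
time_s: 20.7
position: [0.5241, -0.1781, 0.195]
tcp_rot: [0.18, 3.136, -0.0]
wrist_force: [-0.7, 0.3, -2.8]
finger_gap: 0.0169
finger_force: 60.3
```

```bash
python3 st.py
```

```text
{'time_s': 20.7, 'joint_pos': [-0.328, 0.478, -0.402, 0.69, 0.0, -0.213], 'position': [0.524, -0.178, 0.195], 'tcp_rot': [0.18, 3.136, -0.0], 'wrist_force': [-0.699, 0.349, -2.783], 'wrist_torque': [0.033, 0.002, 0.01], 'finger_gap': 0.017, 'finger_force': 60.29} tool y az 83.42604851426717
```

Call:
apply_moves --motion "1 0 0 -1 0;1 0 0 -0.5 0;0.8 0 0 0 0;0.5 0 0 0 0;0 0 0 0 0"

```text
time_s: 21.2
position: [0.5243, -0.1783, 0.1937]
tcp_rot: [0.18, 3.135, -0.001]
wrist_force: [0.4, -0.1, 0.5]
finger_gap: 0.0453
finger_force: 0.0
```

Call:
apply_moves --motion "0 0 0 0 0;0 0 0 0 0;0 0 0 0 0;0 0 0 20 0;0 0 0 45 0"

```text
time_s: 21.7
position: [0.522, -0.1775, 0.2554]
tcp_rot: [-0.18, -3.128, -0.004]
wrist_force: [1.4, 0.1, -0.0]
finger_gap: 0.0854
finger_force: 0.0
```

Call:
apply_moves --motion "0 -5 0 45 0;0 -5 0 45 0;0 -5 0 45 0;0 -4 0 25 0;0 0 0 0 0"

```text
time_s: 22.2
position: [0.5056, -0.1785, 0.4229]
tcp_rot: [0.18, 3.128, -0.004]
wrist_force: [0.1, 0.2, 0.1]
finger_gap: 0.0853
finger_force: 0.0
```

Call:
apply_moves --motion "0 0 0 0 0;0 0 0 0 0;0 0 0 0 0"

```text
time_s: 22.5
position: [0.5046, -0.178, 0.4165]
tcp_rot: [-0.18, -3.133, -0.001]
wrist_force: [-0.7, 0.1, -0.5]
finger_gap: 0.0851
finger_force: 0.0
```

```bash
python3 st.py; python3 - <<'E'
from bench import status,cams
from h import *
c=wrist(status.read_state(),cams.camera("wrist"));np.savez("w8.npz",**c)
cv2.imwrite("pics/w8.png",cv2.resize(c["img"],(800,600),interpolation=3))
E
```

```text
{'time_s': 22.5, 'joint_pos': [-0.339, 0.274, -0.087, 1.212, -0.0, -0.224], 'position': [0.505, -0.178, 0.416], 'tcp_rot': [-0.18, -3.133, -0.001], 'wrist_force': [-0.693, 0.074, -0.491], 'wrist_torque': [0.064, -0.009, 0.011], 'finger_gap': 0.085, 'finger_force': 0.0} tool y az -276.57241123283245
```

View pics/w8.png

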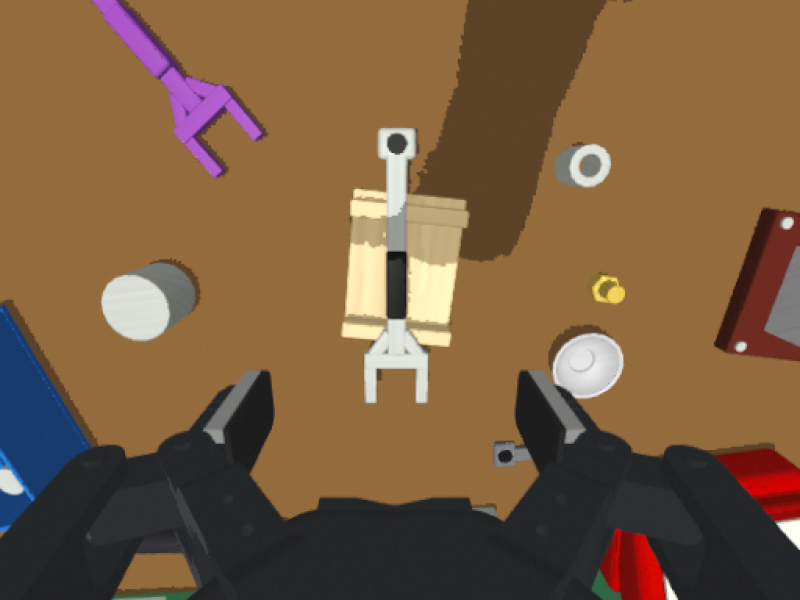

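The spanner lies flat across both ribs much as before (grip (396,252–318), prong ends (371,402) and (421,402)), and the other objects are where they were. Handing in.

```bash
python3 -c "
from bench import hand_in
print(hand_in())"
```

```text
the job is handed in; nothing more can be done
None
```

I ran the nut finger-tight at about 0.47 N·m, turned it on with the spanner and laid the spanner back on both ribs; I measured the washer tab's travel at about 30.4 mm (roughly 54°, short of the full 60° but inside the allowed range), then handed the job in, with no verdict shown.

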